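# Zero the metre counter of the foil dispenser

### The arm

A 7-joint arm with a two-finger parallel gripper is mounted at the origin on a cart in front of the work surface, level with it; the furniture and walls round the work are solid. World frame = base frame: x ahead of the robot, y to its left, z up, the work surface at z = 0. Lengths are in m, angles in rad, forces in N, time in s.
With the tool pointing down it reaches from about 0.4 to 0.85 m from the base axis. Payload 10.4 kg.
Tool frame: the origin (TCP) lies between the finger pads; the fingertips stand 22 mm ahead of it and the grasp point (between the pads) lies 3 mm ahead of it (env.tcp_to_tips is the distance from the TCP to the fingertips, in m); z points along the fingers, y is the line along which they close (so a half turn about z gives the same grasp; the last joint's range is limited). The gripper opens to 87 mm and grips with 3 to 60 N. Pads are 19 mm wide; open, the fingers measure 117 mm over their backs; the gripper's body (75 mm by 190 mm) begins 51 mm behind the grasp point.
Start: joints at [-1.222, 0.332, -0.065, 1.46, 0.022, 1.35, -0.088], TCP at [0.227, 0.582, 0.245] pointing down, gripper open.
Joint ranges: [-2.6, 2.6], [-0.5, 2.12], [-1.47, 1.34], [0.16, 2.42], [-1.27, 4.41], [0.06, 2.06], [-2.6, 2.6]. Speed limits (rad/s): [2.22, 2.22, 2.79, 2.79, 3.14, 3.14, 3.14].

### API

Orientations are given as a unit quaternion [x, y, z, w].
In Python, from workcell import env, vision, ticket gives the robot as it stands. The module is installed in compiled form; this text tells all that it offers.
- The arm moves only by the tool jog_arm, never from a script. Its arguments are lists of equal length, an entry for each row: "travel": the shift along the tool's x, y, z scaled (see below), a list of three; "angular": the turn, a rotation vector about the tool's x, y, z scaled (see below), a list of three; "hand": the closure, from -1 (fully open) to 1 (shut). In form: {"travel": [[tx, ty, tz], ...], "angular": [[wx, wy, wz], ...], "hand": [hand, ...]}. A call has 1 to 12 rows; each row is the pose to reach, as a shift and turn from the pose commanded when the call began, along the tool's axes at that moment; what a row does not reach only later rows make up. The controller multiplies each number of a shift by 250 mm and each number of a turn by pi/2 rad. A row lasts 1/8 s, in which the tool goes at most 62.5 mm and 10.7 degrees, less where a joint would pass 70% of its speed; a pose out of reach is approached as far as the arm can. A call with a number of a shift or a turn outside -1 to 1 is refused whole. A call with a gripper value outside its range is refused whole. The fingers move at their own pace and stop on an object; "force" is the grip in N (left out, the last holds). Time passes only in rows, so rows that repeat a pose let the fingers close. It gives the time, the measured TCP pose, the force, the opening and the grip force at its end, in the units of the state.
- env.read_state(): the state, without advancing time (a new reading comes with each control period).
- vision.capture(name): name is "scene" or "top" or "wrist"; returns (picture, depth): 480x640x3 uint8, red, green, blue; 480x640 float32, m along the optical axis (not along the pixel's ray), 0 where there is no reading.
- vision.camera_model(name): a dict with "vertical_fov" (degrees; the focal length in pixels is half the picture's height over the tangent of half this angle, whatever the lens; pixels are square), "cx", "cy" (the principal point, pixels), "R" (3x3) and "t" (3): a world point X has camera coordinates R X + t. Camera axes: x right, y down, z forward; pixel columns grow to the right and rows downward; lengths in m; the calibration is good to about 2 mm. A picture is of the moment at which its call begins: read the wrist's pose just before it. camera_model takes no time and is no camera call; for the wrist camera it gives the pose at the moment of the call.
- ticket.hand_in(): hands the job in; it is judged then, once.
The state is a dict: "time": time; "joints": joint angles; "qvel": joint speeds; "joint_efforts": joint torques, N m; "tool_pos": TCP position; "tcp_rot": TCP orientation; "wrist_force": force on the tool from outside, world axes, zero at the start; "ft_torque": the same for the moment, N m; "grip_width": opening from 0.0 (shut) to 1.0 (fully open); "finger_force": force on a finger pad.
Only numpy, scipy, OpenCV 4.12 (cv2) and the standard library are available. Lean on these libraries where they do the work, as an engineer would, in place of code of your own. Each camera call takes 0.05 s, during which the arm holds its last target. There are 200 camera calls.

### The job

The foil dispenser (the one with the silver roll) has just been given a new roll: turn the knob of its metre counter anticlockwise back to zero, fully home against its stop, and let go of it. Leave the counter of the dispenser with the brown baking-paper roll at its reading.

Things in the scene. Friction and masses are not known exactly. Their poses are not given: they have to be found in the camera images.
- foil_counter (a joint): Reading of the foil dispenser's counter, rad: 0 at the zero stop, growing as the knob turns clockwise seen from above (to 4.7). It starts between 0.6 and 1.4. Turning the knob anticlockwise by this angle zeroes it. No spring; light friction (0.04 N m); it stays where it is left.
- foil_knob (a point): Grip point of the foil counter's knob, on its upright axis, 85 mm above the worktop. The knob is a black upright bar 46 mm long, 14 wide, 59 to 99 mm above the worktop, on a black disc 50 mm across (top at 60 mm). This point turns with the knob: x is level along the bar to the end with the red pointer, z is up.
- foil_dispenser: Fixed black base 170 x 210 mm, 12 thick; origin under its centre, x away from the robot, yaw up to 20 degrees. A silver roll (top at 65 mm) lies along y at x = 50 mm; the counter, a round grey case 88 mm across with a white dial at 53 mm, stands at x = -40 mm. A green mark with a brass pin at the dial's +x side (towards the roll) is zero.
- paper_pointer (a point): Outer tip of the red pointer of the other counter, 38 mm from that knob's axis and 56 mm above the worktop; x points outward along the pointer. That dispenser has the same shape and size but a brown paper roll, and stands left or right of the foil one. Its knob must not be turned.

How it is judged:
By the outcome, as a careful person would: the job done as asked, in the order asked, and still so for the second after the job is handed in, with the robot touching nothing.
It also fails if it takes over 32 s, if anything falls off the work surface, if the arm or the gripper's body presses on something with over 40 N, if the wrist force passes 120 N, or if a joint passes its speed limit or range.

## Working session

There is one attempt and no reset: what is moved stays moved. The work goes in short steps, Python scripts to look and compute and a tool call to move; the robot and the scene stay as the last step left them, time stands still between calls to the robot, and variables do not carry over. Pictures are saved under pics/ and viewed, at most 10 in all, crops included, and the job is handed in when it is done.

Besides the shell and the picture viewer there is one more tool, called as name(argument=value, ...), one argument or row to a line, values as JSON. jog_arm: Moves the arm, as the interface text tells. Its arguments: {"type":"object","properties":{"travel":{"type":"array","items":{"type":"array","items":{"type":"number"}}},"angular":{"type":"array","items":{"type":"array","items":{"type":"number"}}},"hand":{"type":"array","items":{"type":"number"}},"force":{"type":"number"}},"required":["travel","angular","hand"]}

```bash
mkdir -p pics
python3 - <<'E'
from workcell import env, vision
import cv2,pickle
for n in("top","scene"):
    p,d=vision.capture(n);m=vision.camera_model(n)
    pickle.dump((p,d,m),open(f"pics/{n}.pkl","wb"));cv2.imwrite(f"pics/{n}1.png",p[:,:,::-1]);print(n,m)
s=env.read_state();print(s["time"],s["tool_pos"],s["tcp_rot"],s["grip_width"],env.tcp_to_tips)
E
```

```text
top {'vertical_fov': 55.43300058965245, 'cx': 320.0620102870343, 'cy': 235.51016595933947, 'R': array([[ 0.00806789, -0.99982374,  0.01695288],
       [-0.99697955, -0.00935222, -0.07709938],
       [ 0.07724433, -0.01627965, -0.99687927]]), 't': array([-0.0179888 ,  0.57795094,  0.88191596])}
scene {'vertical_fov': 57.612100072881496, 'cx': 323.25716500524413, 'cy': 240.71615707954135, 'R': array([[ 0.64213627, -0.76654618, -0.00824337],
       [-0.43868553, -0.35862617, -0.82397954],
       [ 0.62866208,  0.5327234 , -0.56655959]]), 't': array([-0.36330147,  0.31332704,  0.59784397])}
0.1 [0.22694669 0.58200748 0.24383112] [ 1.84823758e-01  9.82771475e-01 -6.31947209e-04 -8.99103244e-05] 1.001021192485066 0.022
```

View pics/top1.png

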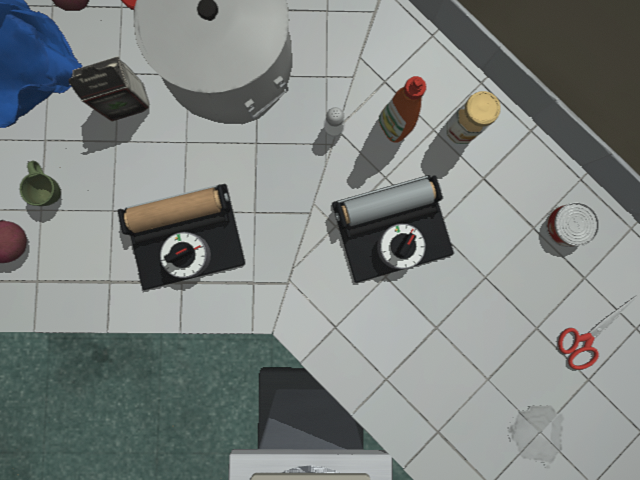

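View pics/scene1.png

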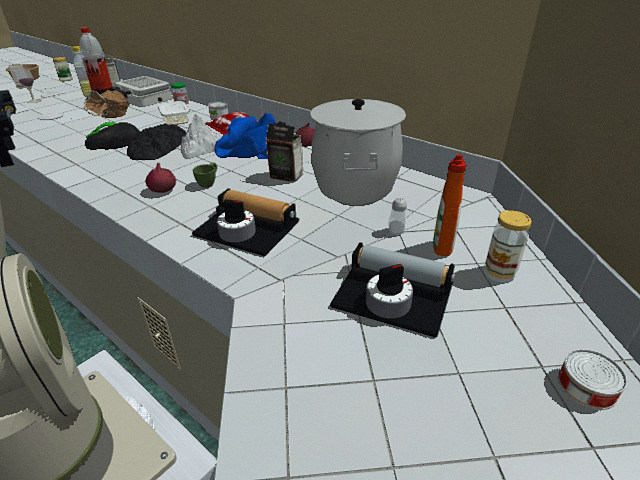

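The top view shows the foil dispenser's dial at about (403,246), with green zero at about (397,230) and the red pointer at about (413,238). The paper dispenser's dial is at about (184,255). The scene view agrees: silver roll on the right, dial near (389,290), with bottles behind it.

```bash
cat > h.py <<'E'
import numpy as np,cv2
def ray(m,uv,z):
    f=240/np.tan(np.radians(m["vertical_fov"]/2))
    d=m["R"].T@np.array([(uv[0]-m["cx"])/f,(uv[1]-m["cy"])/f,1]);c=-m["R"].T@m["t"]
    return c+d*(z-c[2])/d[2]
def masks(p):
    h=cv2.cvtColor(p,cv2.COLOR_RGB2HSV)
    red=cv2.inRange(h,(0,130,80),(8,255,255))|cv2.inRange(h,(172,130,80),(180,255,255))
    return red,cv2.inRange(h,(45,90,60),(85,255,255)),cv2.inRange(h,(0,0,150),(180,60,255)),cv2.inRange(h,(0,0,0),(180,255,60))
E
python3 - <<'E'
import pickle
from h import *
from workcell import env
p,d,m=pickle.load(open("pics/top.pkl","rb"))
for u,v in((403,246),(184,255)):
    red,green,wh,bl=masks(p)
    roi=np.zeros(red.shape,np.uint8);cv2.circle(roi,(u,v),26,255,-1)
    out=[]
    ys,xs=np.nonzero(wh&roi);c,r=cv2.minEnclosingCircle(np.c_[xs,ys].astype(np.float32))
    C=ray(m,c,.053)
    P=lambda M,z:np.array([ray(m,q,z) for q in np.argwhere(M&roi)[:,::-1]])
    R=P(red,.056);G=P(green,.0535)
    print("dial",c,r,C,"n",len(R),len(G),"red mean",R.mean(0),"green",G.mean(0))
    a=lambda X:np.degrees(np.arctan2(*(X.mean(0)-C)[1::-1]))
    print("ang red",a(R),"green",a(G))
s=env.read_state()
from scipy.spatial.transform import Rotation as T
print(T.from_quat(s["tcp_rot"]).as_matrix().round(3))
im=cv2.resize(p[170:290,330:460],None,fx=5,fy=5,interpolation=cv2.INTER_CUBIC);cv2.imwrite("pics/c1.png",im[:,:,::-1])
E
```

```text
dial (403.2109680175781, 248.06646728515625) 24.02496337890625 [ 0.55310251 -0.17185322  0.053     ] n 31 10 red mean [ 0.5708557  -0.18531061  0.056     ] green [ 0.59114459 -0.16040769  0.0535    ]
ang red -37.16308900304041 green 16.74470846923868
dial (182.5876922607422, 254.2357635498047) 22.10725975036621 [0.53764611 0.24807948 0.053     ] n 40 13 red mean [0.54539143 0.24480883 0.056     ] green [0.56987748 0.25660492 0.0535    ]
ang red -22.893047748302557 green 14.815863557639611
[[-0.932  0.363 -0.   ]
 [ 0.363  0.932 -0.001]
 [-0.    -0.001 -1.   ]]
```

View pics/c1.png

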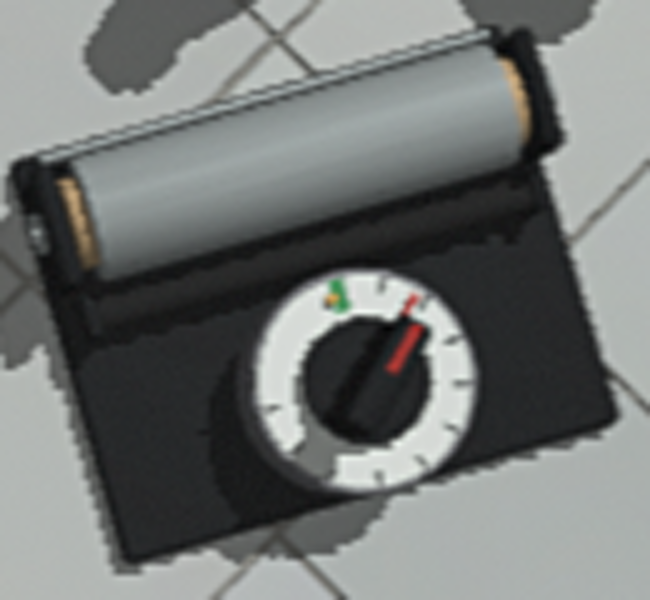

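jog_arm(
  travel=[
    [-0.9,-0.68,0],
    [-0.9,-0.68,0],
    [-0.9,-0.68,0],
    [-0.9,-0.68,0],
    [-0.9,-0.68,0],
    [-0.9,-0.68,0],
    [-0.9,-0.68,0],
    [-0.9,-0.68,0],
  ],
  angular=[
    [0,0,0.7],
    [0,0,0.7],
    [0,0,0.7],
    [0,0,0.7],
    [0,0,0.7],
    [0,0,0.7],
    [0,0,0.7],
    [0,0,0.7],
  ],
  hand=[-1,-1,-1,-1,-1,-1,-1,-1],
)

```text
time: 1.1
tool_pos: [0.3745, 0.3426, 0.2443]
tcp_rot: [0.669, 0.743, -0.0, -0.0]
wrist_force: [0.2, 0.2, 0.1]
grip_width: 0.997
finger_force: 0.0
```

jog_arm(
  travel=[
    [-0.98,0.4,0],
    [-0.98,0.4,0],
    [-0.98,0.4,0],
    [-0.98,0.4,0],
    [-0.98,0.4,0],
    [-0.98,0.4,0],
    [-0.98,0.4,0],
    [-0.98,0.4,0],
  ],
  angular=[
    [0,0,0.7],
    [0,0,0.7],
    [0,0,0.7],
    [0,0,0.7],
    [0,0,0.7],
    [0,0,0.7],
    [0,0,0.7],
    [0,0,0.7],
  ],
  hand=[-1,-1,-1,-1,-1,-1,-1,-1],
)

```text
time: 2.1
tool_pos: [0.4986, 0.1089, 0.2444]
tcp_rot: [0.959, 0.284, -0.0, -0.0]
wrist_force: [0.1, -0.3, -0.4]
grip_width: 1.0
finger_force: 0.0
```

jog_arm(
  travel=[
    [-0.4,1.0,0],
    [-0.4,1.0,0],
    [-0.4,1.0,0],
    [-0.4,1.0,0],
    [-0.4,1.0,0],
    [-0.4,1.0,0],
    [-0.4,1.0,0],
    [-0.4,1.0,0],
  ],
  angular=[
    [0,0,0.69],
    [0,0,0.69],
    [0,0,0.69],
    [0,0,0.69],
    [0,0,0.69],
    [0,0,0.69],
    [0,0,0.69],
    [0,0,0.69],
  ],
  hand=[-1,-1,-1,-1,-1,-1,-1,-1],
)

```text
time: 3.1
tool_pos: [0.5498, -0.1553, 0.2445]
tcp_rot: [0.968, -0.251, -0.0, -0.0]
wrist_force: [0.1, -0.0, 0.2]
grip_width: 0.998
finger_force: 0.0
```

Run:
```python
from workcell import env, vision
import cv2,pickle
m=vision.camera_model("wrist")
p,d=vision.capture("wrist")
pickle.dump((p,d,m),open("pics/wrist.pkl","wb"));cv2.imwrite("pics/w1.png",p[:,:,::-1])
s=env.read_state();print(s["joints"],s["tool_pos"],s["tcp_rot"],m)
```

```text
[-0.45225993  0.25427721  0.7728952   1.64272393 -0.18269341  1.31902349
 -1.72867826] [ 0.54974253 -0.15542129  0.24452512] [ 9.67891155e-01 -2.51369621e-01 -9.02295367e-06 -1.62585481e-04] {'vertical_fov': 63.691813963224725, 'cx': 315.76631616924567, 'cy': 236.66795729637406, 'R': array([[-4.86017372e-01, -8.73949135e-01, -1.54567100e-04],
       [-8.43971502e-01,  4.69300383e-01,  2.59748444e-01],
       [-2.26934390e-01,  1.26372707e-01, -9.65676303e-01]]), 't': array([0.13192282, 0.50464386, 0.53583749])}
```

View pics/w1.png

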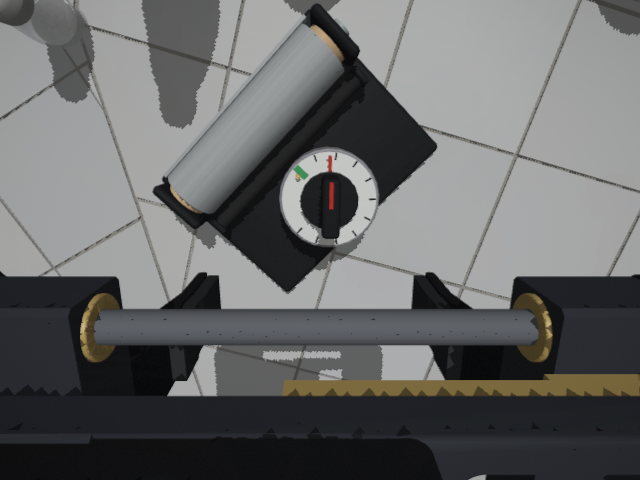

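The wrist view shows the foil dial centred at about (330,198), the red pointer from (330,156) upright, and the green mark at about (300,173). The bar already lies nearly along the tool's x axis.

Run:
```python
import pickle
from h import *
from scipy.spatial.transform import Rotation as T
p,d,m=pickle.load(open("pics/wrist.pkl","rb"))
red,green,wh,bl=masks(p)
roi=np.zeros(red.shape,np.uint8);cv2.circle(roi,(330,198),56,255,-1)
cs=max(cv2.findContours(cv2.inRange(p,(150,150,150),(255,255,255))&roi,0,1)[0],key=cv2.contourArea)
e=cv2.fitEllipse(cv2.convexHull(cs));print(e)
C=ray(m,e[0],.053)
P=lambda M,z:np.array([ray(m,q[::-1],z) for q in np.argwhere(M&roi)])
q=np.argwhere(red&roi);tip=q[q[:,0]<172];bar=q[q[:,0]>=178]
g=P(green,.053).mean(0);t=np.array([ray(m,x[::-1],.056) for x in tip])
B=np.array([ray(m,x[::-1],.099) for x in bar])
a=lambda v:np.degrees(np.arctan2(v[1],v[0]))
print("C",C,"green",a(g-C),"tip",len(t),a(t.mean(0)-C),np.linalg.norm(t.mean(0)-C),"bar",B.mean(0),a(B.mean(0)-C))
w=cv2.fitLine(B[:,:2].astype(np.float32),cv2.DIST_L2,0,.001,.001).ravel();print("bar line",a(w[:2]),w)
X=T.from_quat([.96789,-.25137,0,0]).as_matrix();pos=np.array([.54974,-.15542,.2445])
print("toolx yaw",a(X[:,0]),"shift/0.25",X.T@(np.array([C[0],C[1],.088])-pos)/.25)
```

```text
((328.67913818359375, 197.86585998535156), (93.48053741455078, 94.93165588378906), 72.71944427490234)
C [ 0.55836733 -0.17243061  0.053     ] green 18.35456335125397 tip 44 -29.93081898099192 0.030282026674286783 bar [ 0.56647122 -0.17715436  0.099     ] -30.237851448301928
bar line -28.653582 [ 0.8775349  -0.47951272  0.5664712  -0.17715436]
toolx yaw -29.1172238961936 shift/0.25 [0.06325757 0.04265149 0.626     ]
```

jog_arm(
  travel=[
    [0.063,0.043,0.1],
    [0.063,0.043,0.3],
    [0.063,0.043,0.5],
    [0.063,0.043,0.6],
    [0.063,0.043,0.626],
    [0.063,0.043,0.626],
    [0.063,0.043,0.626],
  ],
  angular=[
    [0,0,0],
    [0,0,0],
    [0,0,0],
    [0,0,0],
    [0,0,0],
    [0,0,0],
    [0,0,0],
  ],
  hand=[-1,-1,-1,-1,-1,-1,-1],
)

```text
time: 4.03
tool_pos: [0.559, -0.1733, 0.0894]
tcp_rot: [0.967, -0.253, 0.001, -0.0]
wrist_force: [-0.0, -0.3, 0.8]
grip_width: 1.002
finger_force: 0.0
```

jog_arm(
  travel=[
    [0,0,0],
    [0,0,0],
    [0,0,0],
    [0,0,0],
    [0,0,0],
    [0,0,0],
  ],
  angular=[
    [0,0,0],
    [0,0,0],
    [0,0,0],
    [0,0,0],
    [0,0,0],
    [0,0,0],
  ],
  hand=[1,1,1,1,1,1],
  force=15,
)

```text
time: 4.78
tool_pos: [0.5581, -0.1731, 0.088]
tcp_rot: [0.967, -0.254, -0.0, -0.0]
wrist_force: [-0.4, 0.4, 1.4]
grip_width: 0.403
finger_force: 0.0
```

jog_arm(
  travel=[
    [0,0,0],
    [0,0,0],
    [0,0,0],
    [0,0,0],
    [0,0,0],
    [0,0,0],
  ],
  angular=[
    [0,0,0],
    [0,0,0],
    [0,0,0],
    [0,0,0],
    [0,0,0],
    [0,0,0],
  ],
  hand=[1,1,1,1,1,1],
)

```text
time: 5.52
tool_pos: [0.5582, -0.1729, 0.088]
tcp_rot: [0.967, -0.254, 0.0, -0.0]
wrist_force: [2.2, 2.5, -0.4]
grip_width: 0.16
finger_force: 15.0
```

jog_arm(
  travel=[
    [0,0,0],
    [0,0,0],
    [0,0,0],
    [0,0,0],
    [0,0,0],
    [0,0,0],
    [0,0,0],
  ],
  angular=[
    [0,0,-0.08],
    [0,0,-0.16],
    [0,0,-0.24],
    [0,0,-0.32],
    [0,0,-0.4],
    [0,0,-0.46],
    [0,0,-0.46],
  ],
  hand=[1,1,1,1,1,1,1],
)

```text
time: 6.4
tool_pos: [0.5583, -0.1723, 0.088]
tcp_rot: [0.995, 0.105, 0.0, -0.001]
wrist_force: [1.3, 5.8, 0.0]
grip_width: 0.156
finger_force: 15.0
```

```bash
cat > s.py <<'E'
from workcell import env
import numpy as np
s=env.read_state();q=s["tcp_rot"]
print(s["time"],s["tool_pos"],"yaw",np.degrees(2*np.arctan2(q[1],q[0])),s["wrist_force"],s["ft_torque"],s["grip_width"],s["finger_force"],s["joints"])
E
python3 s.py
```

```text
6.4 [ 0.5583327  -0.17226363  0.08802122] yaw 12.007594557083426 [1.34209114 5.80003171 0.03098754] [ 1.06993571 -0.15141249  0.05878523] 0.1564223872055228 14.999129961943254 [-0.23268826  0.42022266  0.55915336  1.77076772 -0.25767805  1.02389383
 -0.9386121 ]
```

jog_arm(
  travel=[
    [0,0,0],
    [0,0,0],
    [0,0,0],
    [0,0,0],
  ],
  angular=[
    [0,0,-0.02],
    [0,0,-0.04],
    [0,0,-0.06],
    [0,0,-0.06],
  ],
  hand=[1,1,1,1],
)

```text
time: 6.9
tool_pos: [0.5583, -0.1722, 0.088]
tcp_rot: [0.989, 0.15, 0.0, -0.001]
wrist_force: [0.8, 5.0, 0.8]
grip_width: 0.16
finger_force: 15.0
```

```bash
python3 s.py
```

```text
6.9 [ 0.5583121  -0.17216218  0.08800009] yaw 17.301579661623617 [0.78298484 5.02346074 0.83969774] [ 1.17963461 -0.18214842 -0.26054334] 0.1597890614918661 14.999823162797838 [-0.21882357  0.41689631  0.54123747  1.770098   -0.24846273  1.02295077
 -0.85365934]
```

jog_arm(
  travel=[
    [0,0,0],
    [0,0,0],
    [0,0,0],
  ],
  angular=[
    [0,0,-0.012],
    [0,0,-0.025],
    [0,0,-0.025],
  ],
  hand=[1,1,1],
)

```text
time: 7.28
tool_pos: [0.5585, -0.1721, 0.088]
tcp_rot: [0.986, 0.17, 0.0, -0.001]
wrist_force: [1.1, 6.3, -0.4]
grip_width: 0.165
finger_force: 15.0
```

```bash
python3 s.py
```

```text
7.275 [ 0.55846172 -0.17214454  0.0880063 ] yaw 19.528076272535667 [ 1.05950035  6.28721874 -0.43406763] [ 1.19404897 -0.28489753 -0.38401371] 0.16456486212568971 14.999980994034559 [-0.21286583  0.41560867  0.53362017  1.76967672 -0.24476614  1.02230884
 -0.81782257]
```

jog_arm(
  travel=[
    [0,0,0],
    [0,0,0],
    [0,0,0],
    [0,0,0],
    [0,0,0],
    [0,0,0],
    [0,0,-0.1],
    [0,0,-0.3],
    [0,0,-0.5],
    [0,0,-0.6],
    [0,0,-0.6],
    [0,0,-0.6],
  ],
  angular=[
    [0,0,0],
    [0,0,0],
    [0,0,0],
    [0,0,0],
    [0,0,0],
    [0,0,0],
    [0,0,0],
    [0,0,0],
    [0,0,0],
    [0,0,0],
    [0,0,0],
    [0,0,0],
  ],
  hand=[-1,-1,-1,-1,-1,-1,-1,-1,-1,-1,-1,-1],
)

```text
time: 8.78
tool_pos: [0.5577, -0.173, 0.237]
tcp_rot: [0.985, 0.171, -0.001, -0.0]
wrist_force: [-1.0, -0.1, 0.4]
grip_width: 1.003
finger_force: 0.0
```

```bash
python3 s.py
python3 - <<'E'
from workcell import env, vision
from h import *
m=vision.camera_model("wrist");p,d=vision.capture("wrist")
cv2.imwrite("pics/w2.png",p[:,:,::-1])
np.savez("pics/w2.npz",p=p)
red,green,wh,bl=masks(p)
f=240/np.tan(np.radians(m["vertical_fov"]/2));c=m["R"]@np.array([.5584,-.1724,.053])+m["t"]
u,v=f*c[0]/c[2]+m["cx"],f*c[1]/c[2]+m["cy"];print(u,v)
roi=np.zeros(red.shape,np.uint8);cv2.circle(roi,(int(u),int(v)),56,255,-1)
cs=max(cv2.findContours(cv2.inRange(p,(150,150,150),(255,255,255))&roi,0,1)[0],key=cv2.contourArea)
e=cv2.fitEllipse(cv2.convexHull(cs));C=ray(m,e[0],.053);print(e,C)
a=lambda v:np.degrees(np.arctan2(v[1],v[0]))
R=np.array([ray(m,x[::-1],.056) for x in np.argwhere(red&roi)]);G=np.array([ray(m,x[::-1],.053) for x in np.argwhere(green&roi)])
far=R[np.linalg.norm(R-C,axis=1)>.029]
B=np.array([ray(m,x[::-1],.099) for x in np.argwhere(red&roi)]);B=B[np.linalg.norm((B-C)[:,:2],axis=1)<.02]
w=cv2.fitLine(B[:,:2].astype(np.float32),cv2.DIST_L2,0,.001,.001).ravel()
print("tip",len(far),a(far.mean(0)-C) if len(far) else 0,"green",len(G),a(G.mean(0)-C),"bar",a(w[:2]))
E
```

```text
8.775 [ 0.55768332 -0.17298485  0.23704499] yaw 19.652177113728165 [-0.99965532 -0.10036797  0.43441171] [-0.09103398  0.13172226  0.00318   ] 1.0032594822810177 0.0 [-0.25944394  0.26666423  0.58106976  1.61222365 -0.15029518  1.30899381
 -0.88320745]
316.1303876448895 216.75763942030773
((317.24798583984375, 217.0802764892578), (90.5003433227539, 92.6806869506836), 28.85624885559082) [ 0.55845605 -0.17340279  0.053     ]
tip 32 20.2575852825535 green 32 18.99579761156706 bar 16.615273
```

View pics/w2.png

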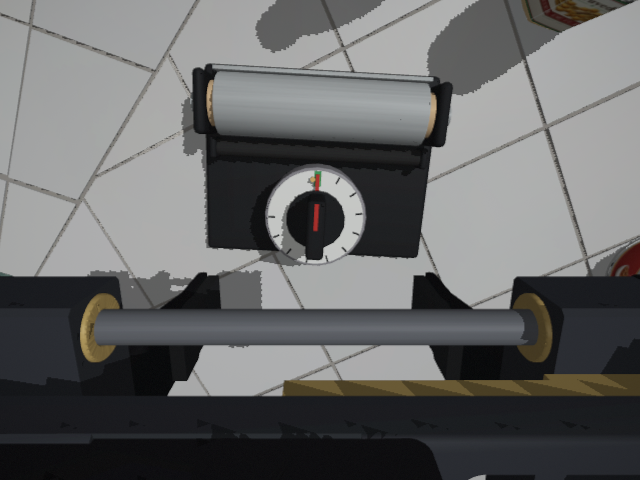

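The wrist picture shows the red pointer lying over the green mark at about (317,175), beside the brass pin at (313,180). The gripper is open and clear. The resisting torque had risen to about 0.4 N m, ten times the knob's friction, so the knob was against its stop.

```bash
python3 -c "
from workcell import ticket
print(ticket.hand_in())"
```

```text
the job is handed in; nothing more can be done
None
```

I turned the foil counter anticlockwise to its zero stop, let go of the knob, left the paper dispenser untouched, and handed the job in at about 9 s; the judge gave no verdict.

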